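# Load the drilling fixture up its ramp against the sprung stop

### The job

Load the steel block into the drilling fixture: turn it in line with the ramp and slide it, long side along the channel, up the ramp and along the deck, without lifting it. Keep pushing gently until it has pressed the sprung stop pin about half way in, without ever driving the pin to the end of its travel, then let go and leave the block flat on the deck, still bearing on the pin. Leave the other things on the bench where they are.

Things in the scene. Friction and masses are not known exactly. Their poses are not given: they have to be found in the camera images.
- block: Loose ground steel block, 44 x 60 x 28 mm, 0.4 to 0.8 kg. Origin: centre of its underside; x along the 44 mm width, y along the 60 mm length, z up. It starts flat on the bench a little before the toe of the ramp, 20 to 52 degrees out of line with it.
- fixture: Fixed aluminium fixture, 86 mm wide. Origin: at bench height under the crest of its ramp, mid-width; x points the way the block must travel (up the ramp, on to the stop), z up. The ramp rises from its toe at x = -90 mm (bench height, no step) to the crest at x = 0, 18 mm high; the level deck, 18 mm above the bench, runs from x = 0 to the stop bracket at x = 165 mm.
- channel (a point): Mid-width of the channel's start, on the deck at the ramp's crest; axes as the fixture's. The channel along the deck is 50 mm wide, between two rails 12 mm wide that stand 10 mm above the deck. Two flared cheeks of the same height lead in from 37 mm before the crest, where they are about 68 mm apart.
- stop: Steel stop bracket fixed across the end of the deck, 70 mm wide, 34 mm high above the deck. Origin: at deck height in the middle of its face to the block; axes as the fixture's. It carries a barrel with a sprung pin that points back to the block. The pin gives 0.9 N per mm from zero, has 14 mm of travel (12.6 N) and is then solid; half way in is about 6 N.
- pin_axis (a point): Point on the bracket's face, 14 mm above the deck, on the axis of the 18 mm barrel and its pin with a 17 mm head. The barrel is screwed in or out and locked: the free pin's head stands anywhere from 95 to 130 mm past the crest; this is not measured. Once the pusher leaves, the pin moves the block back until friction on the deck (roughly 1.5 to 5 N) holds it.
- grease_tin: Loose tin, 60 mm diameter, 62 mm high. Bystander. Origin: centre of its underside.
- bracket: Loose folded steel angle bracket, 35 x 60 x 49 mm. Bystander. Origin: centre of its underside.
- tape: Loose tape measure, 37 x 74 x 64 mm. Bystander. Origin: centre of its underside.
- parts_box: Loose clear open parts box, 67 x 120 x 45 mm. Bystander. Origin: centre of its underside.
- coupler: Loose pipe coupler, 39 x 42 x 32 mm, on the robot's side of the fixture. Bystander. Origin: centre of its underside.
Not all that is in view belongs to the job. Leave any orange, pink or turquoise look-alike of the block alone.

How it is judged:
On the way, in this order (a step that is already met when the one before it is completed fails the run):
1. the block has come up the ramp and lies flat and whole on the deck (x of block in the frame of fixture above 0.034 m and z of block in the frame of fixture between 0.015 and 0.021 m and angle between block's own z axis and vertical below 0.05 rad), for 0.1 s.
2. the block presses the sprung pin in with at least 4 N (all of step 1 and contact force between block and stop above 4 N), for 0.3 s.
At the end, for the whole second after the job is handed in: The block lies flat (within 3 degrees) and whole on the deck, its length along the channel (within 7 degrees), at rest, let go, and still bearing on the stop pin (more than 0.3 N) (all of step 1 and angle between the y axis of block and the x axis of fixture, either way round below 0.12 rad and contact force between block and stop above 0.3 N and linear speed of block below 0.005 m/s); the robot touches nothing.
It fails at once if the stop is pushed with more than 16 N (pin driven solid) (contact force between block and stop above 16 N).
It fails at once if the block is lifted more than 8 mm above deck height instead of being slid (height (world z) of block above 0.026 m).
It fails at once if a bystander is moved by more than 20 mm (distance of any of grease_tin, bracket, tape, parts_box, coupler from where it was at the start of the episode above 0.02 m).
It also fails if it takes over 67 s, if anything falls off the work surface, if the arm or the gripper's body presses on something with over 40 N, if the wrist force passes 120 N, or if a joint passes its speed limit or range.

### The arm

A 7-joint arm with a two-finger parallel gripper is mounted at the origin on a cart in front of the work surface, level with it; the furniture and walls round the work are solid. World frame = base frame: x ahead of the robot, y to its left, z up, the work surface at z = 0. Lengths are in m, angles in rad, forces in N, time in s.
With the tool pointing down it reaches from about 0.425 to 0.95 m from the base axis. Payload 4.7 kg.
Tool frame: the origin (TCP) lies at the very end of the fingers, on their centre line; the grasp point (between the pads) lies 19 mm behind it; z points along the fingers, y is the line along which they close (so a half turn about z gives the same grasp; the last joint's range is limited). The gripper opens to 85 mm and grips with 20 to 120 N. Pads are 22 mm wide; open, the fingers measure 114 mm over their backs; the gripper's body (76 mm by 85 mm) begins 54 mm behind the grasp point. The pads swing forward as they close: fully open they stand 13 mm farther back than shut.
Start: joints at [-0.029, 0.469, -0.049, 1.532, 0.024, 1.141, -0.082], TCP at [0.675, 0, 0.231] pointing down, gripper open.
Joint ranges: [-2.59, 2.59], [-0.33, 1.99], [-1.39, 1.29], [0.1, 2.45], [-1.04, 4.18], [0.21, 1.99], [-2.66, 2.66]. Speed limits (rad/s): [2.57, 2.57, 3.14, 3.14, 3.14, 3.14, 3.14].

### API

Orientations are given as [roll, pitch, yaw] about the fixed x, y, z axes, in that order (R = Rz(yaw) Ry(pitch) Rx(roll)).
In Python, from cell import read_state, capture, camera_info, job_done, search_frame gives the robot as it stands. The module is installed in compiled form; this text tells all that it offers.
- The arm moves only by the tool send_rows, never from a script. Its argument "increments" is a list of rows, each a list of 5 numbers: the closure, from 0 (fully open) to 1 (shut), then the shift along the world's x, y, z in cm, then the turn about the world's z in degrees. In form: [[hand, dx, dy, dz, yaw], ...]. A call has exactly 10 rows; each row is the pose to reach, as a shift and turn from the pose commanded when the call began; what a row does not reach only later rows make up. A row lasts 1/8 s, in which the tool goes at most 62.5 mm and 10.7 degrees, less where a joint would pass 70% of its speed; a pose out of reach is approached as far as the arm can. A call with a gripper value outside its range is refused whole. The fingers move at their own pace and stop on an object; the grip force is fixed at half the most. Time passes only in rows, so rows that repeat a pose let the fingers close, or fill a call up. It gives the time, the measured TCP pose, the force, the opening and the grip force at its end, in the units of the state.
- read_state(): the state, without advancing time (a new reading comes with each control period).
- capture(name): name is "scene" or "side" or "wrist"; returns (picture, depth): 384x512x3 uint8, red, green, blue; 384x512 float32, m along the optical axis (not along the pixel's ray), 0 where there is no reading.
- camera_info(name): a dict with "fx", "fy", "cx", "cy" (pixels), "k1" (the pictures are not rectified: a ray, as slopes to the right and down, at radius r is drawn at 1 + k1 r^2 times it, then the intrinsics apply), "origin" and "orientation" of the camera in the world. Camera axes: x right, y down, z forward; pixel columns grow to the right and rows downward; lengths in m; the calibration is good to about 2 mm. A picture is of the moment at which its call begins: read the wrist's pose just before it. camera_info takes no time and is no camera call; for the wrist camera it gives the pose at the moment of the call.
- job_done(): hands the job in; it is judged then, once.
Trained networks look in the newest picture that a camera, given by its name, has taken for a name from the list of things; names that differ only in an ending like _2 or _b are one class to them, and where a whole thing is asked for, a point or a joint stands for the part that bears it (a point fixed in the world has none). Each returns a list of dicts, best first, with "conf" (0 to 1); they miss things now and then, are a little off and sometimes report something else, mostly with a low value. They report only what shows in the picture. A call takes as long as a camera call. They do not tell look-alikes from the thing itself.
- search_frame(camera, thing): "xyz" ([x, y, z] in m, in the coordinates of the camera as it stood for that picture, good to about 4 mm: the middle of the surface that is visible of it).
The state is a dict: "time_s": time; "joint_pos": joint angles; "qd": joint speeds; "joint_efforts": joint torques, N m; "tool_pos": TCP position; "tool_rot": TCP orientation; "wrist_force": force on the tool from outside, world axes, zero at the start; "ft_torque": the same for the moment, N m; "grip_width": finger opening in m; "grasp_force": force on a finger pad.
Only numpy, scipy, OpenCV 4.12 (cv2) and the standard library are available. Lean on these libraries where they do the work, as an engineer would, in place of code of your own. Each camera call takes 0.05 s, during which the arm holds its last target. There are 200 camera calls.

## Working session

There is one attempt and no reset: what is moved stays moved. The work goes in short steps, Python scripts to look and compute and a tool call to move; the robot and the scene stay as the last step left them, time stands still between calls to the robot, and variables do not carry over. Pictures are saved under pics/ and viewed, at most 12 in all, crops included, and the job is handed in when it is done.

Besides the shell and the picture viewer there is one more tool, called as name(argument=value, ...), one argument or row to a line, values as JSON. send_rows: Moves the arm, as the interface text tells. Its arguments: {"type":"object","properties":{"increments":{"type":"array","items":{"type":"array","items":{"type":"number"}}}},"required":["increments"]}

```bash
mkdir -p pics
cat > h.py <<'E'
import numpy as np, cv2
from scipy.spatial.transform import Rotation as R
from cell import *
def T(i):
    o=np.array(i["orientation"],float)
    return (o if o.shape==(3,3) else R.from_euler('xyz',o).as_matrix()), np.array(i["origin"])
def cloud(name,d,i=None):
    i=i or camera_info(name); M,o=T(i)
    v,u=np.mgrid[0:d.shape[0],0:d.shape[1]]
    K=np.array([[i["fx"],0,i["cx"]],[0,i["fy"],i["cy"]],[0,0,1]])
    p=cv2.undistortPoints(np.stack([u,v],-1).reshape(-1,1,2).astype(float),K,np.array([i["k1"],0,0,0,0])).reshape(d.shape+(2,))
    P=np.dstack([p*d[...,None],d])
    W=P@M.T+o; W[d==0]=np.nan
    return W
def snap(name,tag):
    i=camera_info(name); im,d=capture(name)
    cv2.imwrite(f"pics/{tag}.png",im[...,::-1]); W=cloud(name,d,i); np.savez(f"pics/{tag}.npz",im=im,W=W)
    return im,W
E
python3 - <<'E'
from h import *
print(camera_info("scene"),camera_info("side"))
a,_=snap("scene","s0");
M,o=T(camera_info("scene"))
for t in ["block","fixture","stop","coupler","grease_tin","tape","bracket","parts_box"]:
    for r in search_frame("scene",t)[:3]: print(t,round(r["conf"],2),np.round(M@r["xyz"]+o,3))
b,_=snap("side","d0")
cv2.imwrite("pics/both.png",cv2.resize(np.vstack([a,b])[...,::-1],None,fx=.78,fy=.78))
print(read_state())
E
```

```text
{'fx': 352.9407402063495, 'fy': 352.9407402063495, 'cx': 253.16921585244881, 'cy': 193.228987092782, 'k1': 0.01712987007415995, 'origin': array([-0.07598627,  0.31333325,  0.92083362]), 'orientation': array([-2.41719749,  0.01248738, -2.21999934])} {'fx': 464.5001855381729, 'fy': 464.5001855381729, 'cx': 256.8528249633082, 'cy': 188.0903628764099, 'k1': -0.10864496716569204, 'origin': array([ 0.30559787, -1.3260524 ,  0.86904505]), 'orientation': array([-2.15423168, -0.02276784, -0.17661196])}
block 0.75 [ 0.455 -0.299  0.022]
block 0.61 [ 0.484 -0.198  0.028]
fixture 0.95 [0.519 0.045 0.016]
fixture 0.57 [0.547 0.151 0.036]
stop 0.65 [0.547 0.149 0.037]
coupler 0.79 [0.411 0.192 0.028]
grease_tin 0.57 [0.648 0.064 0.052]
grease_tin 0.26 [0.518 0.044 0.015]
tape 0.68 [0.461 0.29  0.051]
bracket 0.74 [ 0.652 -0.061  0.004]
parts_box 0.56 [0.67  0.212 0.012]
{'time_s': 0.5, 'joint_pos': array([-0.02890137,  0.46864132, -0.04860646,  1.53255356,  0.02410759,
        1.14098425, -0.08232342]), 'qd': array([-0.00206522, -0.00089673, -0.00059818, -0.00060299, -0.0007055 ,
       -0.00065468, -0.00113515]), 'joint_efforts': array([-1.03767143e-03, -5.09684622e+01, -4.67014743e-02, -2.37783337e+01,
        1.08794885e-02,  1.63292189e-03, -2.98359294e-05]), 'tool_pos': array([6.74995111e-01, 4.75499470e-05, 2.31284273e-01]), 'tool_rot': array([-3.14158995e+00, -3.28141221e-05,  1.57079434e+00]), 'wrist_force': array([0.57579409, 0.1421574 , 0.03000882]), 'ft_torque': array([-0.02498995,  0.01033215,  0.02701985]), 'grasp_force': 0.0, 'grip_width': 0.08528518556944797}
```

View pics/both.png

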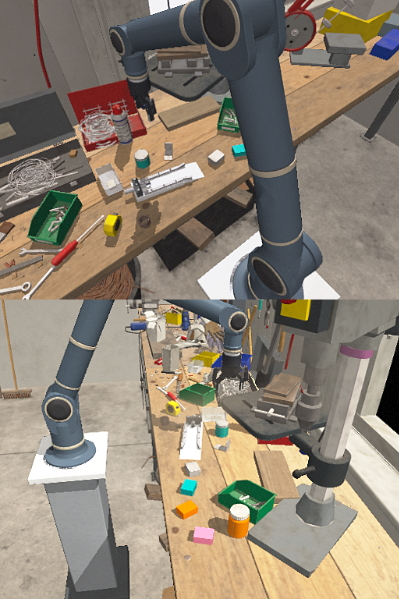

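The picture shows these candidates for the block. In the scene view: the grey block at about (277,202) and the turquoise one at about (305,194). In the side view: turquoise, orange and pink blocks at rows 240–300 in the lower half. By the description the grey one is the block; I'll check it in a close crop and measure.

Run:
```python
from h import *
for t,(x0,y0,x1,y1) in {"s0":(120,130,330,300),"d0":(200,110,310,250)}.items():
    z=np.load(f"pics/{t}.npz"); im,W=z["im"],z["W"]
    # ortho map
    m=(W[...,2]>-.02)&(W[...,2]<.12)&(W[...,0]>.3)&(W[...,0]<.8)&(W[...,1]>-.4)&(W[...,1]<.4)
    print(t,m.sum())
z=np.load("pics/s0.npz");a=cv2.resize(z["im"][140:270,150:320],None,fx=4,fy=4,interpolation=2)
cv2.imwrite("pics/c1.png",a[...,::-1])
for t in ("s0","d0"):
    z=np.load(f"pics/{t}.npz"); im,W=z["im"].astype(int),z["W"]
    m=(abs(W[...,0]-.49)<.07)&(abs(W[...,1]+.19)<.065)&(W[...,2]>.02)&(W[...,2]<.04)&(im.max(-1)-im.min(-1)<45)
    p=W[m]; r=cv2.minAreaRect((p[:,:2]*1000).astype(np.float32)); print(t,"block",m.sum(),r,np.median(p[:,2]))
    # bench height
    m=(abs(W[...,0]-.5)<.2)&(abs(W[...,1]+.1)<.3)&(abs(W[...,2])<.012);print("bench",np.median(W[m][:,2]))
    # fixture deck
    for lo,hi in((.013,.022),(.024,.033),(.045,.06)):
        m=(abs(W[...,0]-.52)<.09)&(abs(W[...,1]-.06)<.16)&(W[...,2]>lo)&(W[...,2]<hi)&(im.max(-1)-im.min(-1)<40)
        p=W[m]; r=cv2.minAreaRect((p[:,:2]*1000).astype(np.float32)); print(lo,m.sum(),r)
```

```text
s0 27891
d0 16472
s0 block 207 ((489.2079162597656, -202.00811767578125), (47.14360046386719, 62.66238784790039), 7.339687824249268) 0.026091411348147076
bench -0.0013371117599589866
0.013 956 ((533.0426025390625, 68.73590850830078), (175.8856658935547, 280.52044677734375), 6.937367916107178)
0.024 474 ((526.2202758789062, 71.14318084716797), (175.34716796875, 284.2737731933594), 3.647958755493164)
0.045 161 ((569.1659545898438, 159.6856689453125), (113.41375732421875, 58.558841705322266), 31.829599380493164)
d0 block 196 ((491.90460205078125, -207.00033569335938), (46.007633209228516, 64.28593444824219), 11.832664489746094) 0.025348588993848287
bench -0.0019078673215590092
0.013 483 ((518.1690673828125, 60.32245635986328), (277.3367919921875, 176.50872802734375), 89.71532440185547)
0.024 218 ((521.8262939453125, 59.903900146484375), (176.18753051757812, 281.9682312011719), 1.290036916732788)
0.045 72 ((553.235595703125, 139.4449005126953), (29.58000946044922, 65.61844635009766), 78.0827865600586)
```

View pics/c1.png

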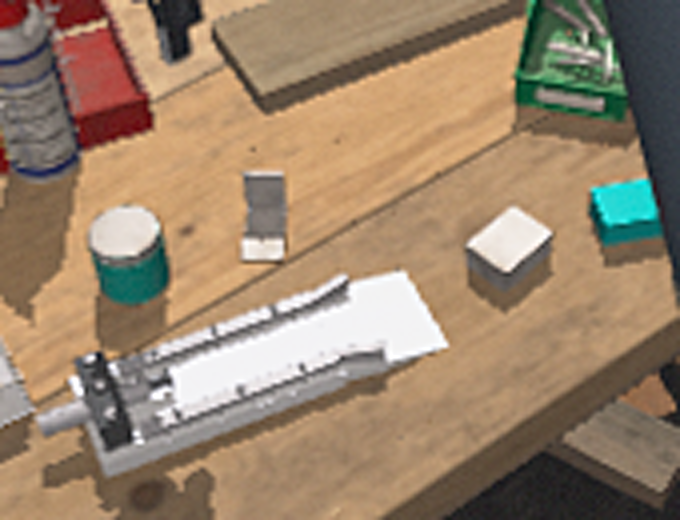

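The crop confirms the choice: the light grey block is at crop (510,250), apart from the turquoise one at (625,210). The ramp toe is at about (425,310) and the stop at (100,400), so travel is roughly along +y. Next I'll view it from above with the wrist camera.

send_rows(
  increments=[
    [0, -4, -2, 3, 0],
    [0, -8, -4, 6, 0],
    [0, -12, -6, 8, 0],
    [0, -14, -8, 10, 0],
    [0, -16, -8, 12, 0],
    [0, -18, -8, 12, 0],
    [0, -18, -8, 12, 0],
    [0, -18, -8, 12, 0],
    [0, -18, -8, 12, 0],
    [0, -18, -8, 12, 0],
  ],
)

```text
time_s: 1.75
tool_pos: [0.4954, -0.0799, 0.3509]
tool_rot: [-3.141, -0.0, 1.571]
wrist_force: [0.2, -0.3, 0.2]
grip_width: 0.0855
grasp_force: 0.0
```

Run:
```python
from h import *
im,W=snap("wrist","w0"); i=camera_info("wrist"); print(i, read_state()["tool_pos"])
M,o=T(i)
for t in ["block","fixture","channel","stop","pin_axis"]:
    for r in search_frame("wrist",t)[:3]: print(t,round(r["conf"],2),np.round(M@r["xyz"]+o,3))
```

```text
{'fx': 276.4331352770789, 'fy': 276.4331352770789, 'cx': 255.06358111469413, 'cy': 193.17724130420714, 'k1': -0.047492979134026544, 'origin': array([ 0.49498696, -0.00618127,  0.49273155]), 'orientation': array([ 2.84908393e+00,  1.35055723e-04, -2.61470070e-04])} [ 0.49533202 -0.07985953  0.3509586 ]
block 0.79 [ 0.46  -0.31   0.027]
block 0.7 [ 0.498 -0.199  0.029]
block 0.63 [ 0.445 -0.41   0.029]
fixture 0.56 [0.529 0.038 0.014]
stop 0.89 [0.548 0.133 0.047]
pin_axis 0.78 [0.546 0.13  0.048]
```

View pics/w0.png

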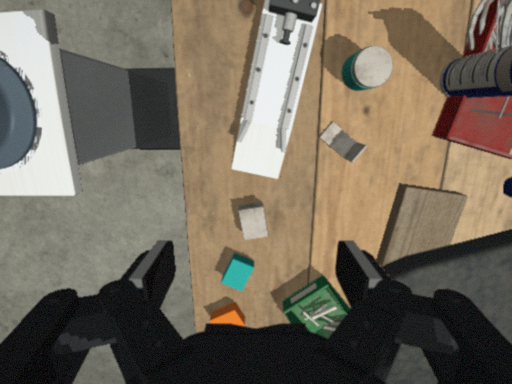

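The wrist view (right = +x, up = +y) shows the grey block at (253,221). The ramp toe runs from (233,170) to (278,178), the stop is at (297,8) and the pin head at (286,38).

Run:
```python
from h import *
z=np.load("pics/w0.npz"); im,W=z["im"],z["W"]
c=im[0:248,215:335]
c=np.hstack([c[:124],c[124:]])
cv2.imwrite("pics/c2.png",cv2.resize(c,None,fx=3.3,fy=4.4,interpolation=cv2.INTER_CUBIC)[...,::-1])
i=im.astype(int); g=(i.max(-1)-i.min(-1)<30)&(i.min(-1)>100)
def show(n,m):
    p=W[m]; print(n,m.sum(),cv2.minAreaRect((p[:,:2]*1000).astype(np.float32)),np.nanmedian(p[:,2]))
m=(abs(W[...,0]-.49)<.05)&(abs(W[...,1]+.2)<.045)&(W[...,2]>.018)&g; show("block",m)
m=(abs(W[...,0]-.49)<.1)&(abs(W[...,1]+.03)<.1)&(abs(W[...,1]-.05)<.165)&g
# fixture edges per row
L=[];Rr=[]
for v in range(20,172,4):
    us=np.where(m[v,225:325])[0]+225
    if len(us)>10:
        a,b=W[v,us[0]],W[v,us[-1]]; print(v,us[0],us[-1],np.round(a,3),np.round(b,3))
```

```text
block 734 ((491.8837890625, -202.79872131347656), (44.743831634521484, 58.13286209106445), 9.635513305664062) 0.02748135295226453
60 257 304 [0.498 0.069 0.028] [0.571 0.07  0.026]
64 251 307 [ 0.488  0.068 -0.001] [ 0.581  0.068 -0.001]
68 251 306 [ 0.488  0.062 -0.002] [ 0.579  0.062 -0.001]
72 250 305 [ 0.487  0.055 -0.001] [ 0.578  0.056 -0.001]
76 249 304 [ 0.485  0.049 -0.   ] [0.576 0.049 0.001]
80 248 303 [ 0.483  0.043 -0.001] [ 0.575  0.043 -0.003]
84 248 302 [0.484 0.035 0.018] [ 0.574  0.037 -0.001]
88 246 301 [ 0.48   0.03  -0.004] [ 0.573  0.03  -0.002]
92 246 300 [ 0.48   0.024 -0.002] [ 0.571  0.024 -0.003]
96 245 299 [ 0.478  0.017 -0.001] [ 0.57   0.017 -0.002]
100 244 298 [ 0.476  0.011 -0.001] [ 0.568  0.011 -0.001]
104 243 297 [ 0.474  0.004 -0.001] [ 0.567  0.004 -0.001]
108 243 296 [ 0.474 -0.002 -0.001] [ 0.565 -0.002 -0.   ]
112 242 295 [ 0.472 -0.009 -0.003] [ 0.564 -0.009 -0.003]
116 241 294 [ 0.471 -0.016 -0.   ] [ 0.562 -0.016  0.001]
120 240 293 [ 0.469 -0.022 -0.001] [ 0.561 -0.022 -0.   ]
124 240 292 [ 0.469 -0.029 -0.001] [ 0.559 -0.029 -0.002]
128 239 291 [ 0.467 -0.036 -0.002] [ 0.558 -0.036  0.   ]
132 238 290 [ 0.465 -0.043  0.002] [ 0.556 -0.043  0.   ]
136 237 289 [ 0.463 -0.05  -0.   ] [ 0.554 -0.049  0.002]
140 236 288 [ 0.461 -0.057 -0.002] [ 0.553 -0.056  0.001]
144 235 287 [ 0.459 -0.064 -0.002] [ 0.552 -0.064 -0.001]
148 234 285 [ 0.458 -0.071  0.   ] [ 0.545 -0.067  0.028]
152 234 285 [ 0.457 -0.078 -0.   ] [ 0.547 -0.076  0.01 ]
156 233 283 [ 0.455 -0.085  0.   ] [ 0.544 -0.084  0.007]
160 233 282 [ 0.455 -0.092 -0.001] [ 0.543 -0.091  0.007]
164 232 281 [ 0.453 -0.099  0.   ] [ 0.541 -0.099  0.004]
168 232 280 [ 0.453 -0.107  0.   ] [ 0.54  -0.106  0.004]
```

View pics/c2.png

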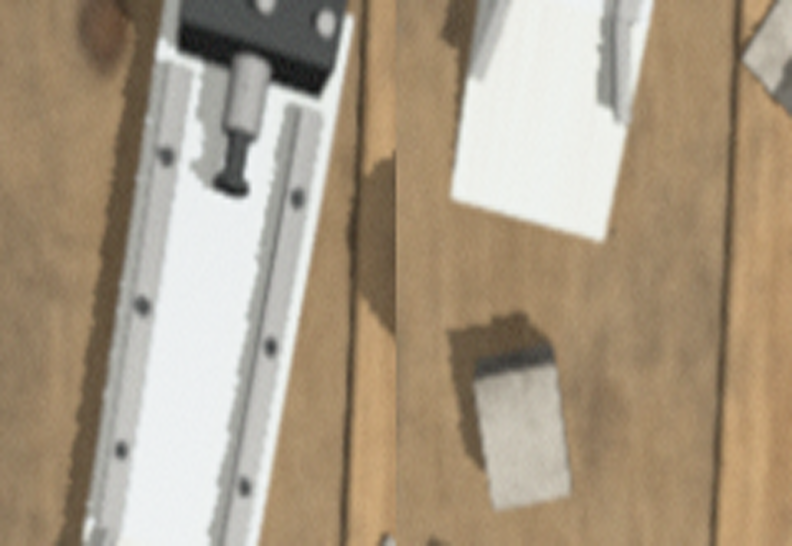

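The crop shows the toe corners at crop right half (452,200) and (604,242), the block top at (475–570, 350–508) and the pin head at left (232,188). Now I'll fit the fixture's axis and lay out the waypoints.

Run:
```python
from h import *
z=np.load("pics/w0.npz"); im,W=z["im"],z["W"]
i=im.astype(int); g=(i.max(-1)-i.min(-1)<30)
A=lambda p,q:np.degrees(np.arctan2(*(q-p)[1::-1]))
near=(abs(W[...,0]-.525)<.08)&(abs(W[...,1]-.02)<.15)&g
m=near&(W[...,2]>.0245)&(W[...,2]<.031)&(W[...,1]<.1)&(W[...,1]>-.0)
p=W[m][:,:2]
# split into rails by rough centre line, line fit each
s=p[:,0]-(.519+.225*p[:,1])
for q in (p[(s<-.015)&(s>-.06)],p[(s>.015)&(s<.06)]):
    l=cv2.fitLine(q.astype(np.float32),cv2.DIST_HUBER,0,.01,.01).ravel(); 
    x0=l[2]-l[0]/l[1]*l[3]; print("rail",len(q),"angle",np.degrees(np.arctan2(l[1],l[0])),"x at y=0",x0)
# pixel ray to plane
I=camera_info("wrist");M,o=T(I);K=np.array([[I["fx"],0,I["cx"]],[0,I["fy"],I["cy"]],[0,0,1]])
def pt(u,v,h):
    q=cv2.undistortPoints(np.array([[[u,v]]],float),K,np.array([I["k1"],0,0,0,0])).ravel(); d=M@[*q,1]; return o+d*(h-o[2])/d[2]
L=lambda x,y,h:pt(215+x/3.3-.3,y/4.4-.4,h)
Rr=lambda x,y,h:pt(215+(x-396)/3.3-.3,124+y/4.4-.4,h)
a,b=Rr(452,200,0),Rr(604,242,0); print("toe",a,b,(a+b)/2,A(a,b),np.linalg.norm(b-a))
print("pin head tip",L(231,194,.036),"bracket face top",L(180,46,.052),L(320,97,.052), A(L(180,46,.052),L(320,97,.052)))
B=[Rr(x,y,.028) for x,y in((475,380),(553,363),(570,495),(495,508))]; print("block",np.mean(B,0),A(B[3],B[0]),A(B[2],B[1]))
for s_ in np.arange(0):pass
```

```text
rail 501 angle 78.22009 x at y=0 0.48828933
rail 542 angle 76.962585 x at y=0 0.54977995
toe [ 4.52324587e-01 -1.08974998e-01 -5.55111512e-17] [ 0.53638385 -0.12684977  0.        ] [ 4.94354219e-01 -1.17912382e-01 -2.77555756e-17] -12.004838304290953 0.08593874120350516
pin head tip [0.5394642  0.09088589 0.036     ] bracket face top [0.5149665  0.13150176 0.052     ] [0.57580736 0.11693533 0.052     ] -13.464225264658564
block [ 0.49152723 -0.20304427  0.028     ] 100.0678180533917 99.61117161723651
```

Axis direction is about 77.6°, toe centre (0.494,-0.118), crest (0.514,-0.030). The pin head is about 125 mm past the crest. The block is at (0.4915,-0.203) and sits at 99.8°. I'll grip it across its width while it stays flat on the bench.

send_rows(
  increments=[
    [0, -0.2, -5, -4, 5],
    [0, -0.4, -10, -8, 9.8],
    [0, -0.4, -12.3, -13, 9.8],
    [0, -0.4, -12.3, -18, 9.8],
    [0, -0.4, -12.3, -23, 9.8],
    [0, -0.4, -12.3, -27, 9.8],
    [0, -0.4, -12.3, -27, 9.8],
    [0, -0.4, -12.3, -27, 9.8],
    [0, -0.4, -12.3, -27, 9.8],
    [0, -0.4, -12.3, -27, 9.8],
  ],
)

```text
time_s: 3.3
tool_pos: [0.4919, -0.2033, 0.0828]
tool_rot: [3.139, 0.001, 1.742]
wrist_force: [0.0, -0.2, -0.3]
grip_width: 0.0852
grasp_force: 0.0
```

Run:
```python
from h import *
im,W=snap("side","d1"); s=read_state(); print(s["tool_pos"],s["tool_rot"])
a=cv2.resize(im[130:240,190:330],None,fx=4,fy=4,interpolation=2)
im2,W2=snap("wrist","w1")
b=cv2.resize(im2,None,fx=.46,fy=.46)
c=np.zeros((440,560+b.shape[1],3),np.uint8); c[:440,:560]=a; c[:b.shape[0],560:]=b
cv2.imwrite("pics/c3.png",c[...,::-1])
```

```text
[ 0.49165054 -0.20319564  0.08249313] [3.13958882e+00 9.78912096e-04 1.74183340e+00]
```

View pics/c3.png

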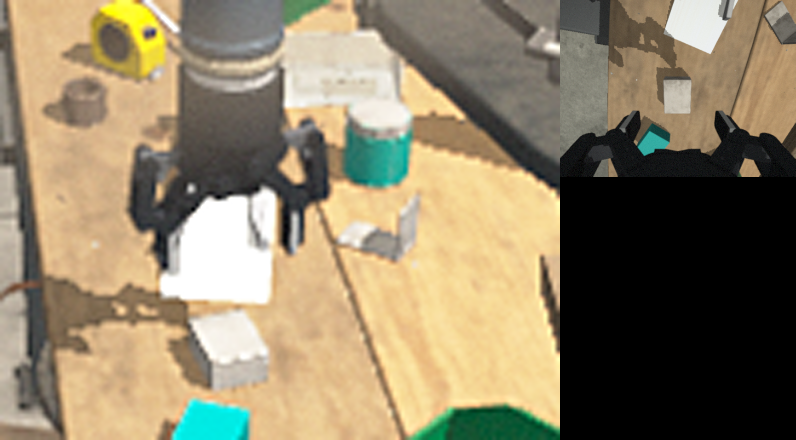

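The side view shows the open gripper high above the block. In the wrist inset the block, at (677,95), is centred and square between the fingers. Descending to grip.

send_rows(
  increments=[
    [0, 0, 0, -2.5, 0],
    [0, 0, 0, -5, 0],
    [0, 0, 0, -6.5, 0],
    [0, 0, 0, -7.5, 0],
    [0.2, 0, 0, -7.5, 0],
    [0.4, 0, 0, -7.5, 0],
    [0.6, 0, 0, -7.5, 0],
    [0.6, 0, 0, -7.5, 0],
    [0.6, 0, 0, -7.5, 0],
    [0.6, 0, 0, -7.5, 0],
  ],
)

```text
time_s: 4.65
tool_pos: [0.4917, -0.2032, 0.0073]
tool_rot: [3.14, 0.001, 1.742]
wrist_force: [-0.4, -0.3, 5.6]
grip_width: 0.0437
grasp_force: 64.0
```

Gripped at 44 mm. Turning it in line and sliding it to just before the toe.

send_rows(
  increments=[
    [0.6, 0, 0, 0, -5],
    [0.6, 0, 0, 0, -10],
    [0.6, 0, 0, 0, -15],
    [0.6, 0, 0.5, 0, -20],
    [0.6, -0.2, 1.5, 0, -22.2],
    [0.6, -0.3, 2.5, 0, -22.2],
    [0.6, -0.4, 3.5, 0, -22.2],
    [0.6, -0.5, 4.5, 0, -22.2],
    [0.6, -0.5, 4.8, 0, -22.2],
    [0.6, -0.5, 4.8, 0, -22.2],
  ],
)

```text
time_s: 5.9
tool_pos: [0.4873, -0.1566, 0.0073]
tool_rot: [3.138, 0.001, 1.354]
wrist_force: [-0.3, -3.5, 5.3]
grip_width: 0.0439
grasp_force: 64.0
```

send_rows(
  increments=[
    [0.4, 0, 0, 0, 0],
    [0.2, 0, 0, 0, 0],
    [0, 0, 0, 0, 0],
    [0, 0, 0, 0, 0],
    [0, 0, 0, 2, 0],
    [0, 0, 0, 4, 0],
    [0, 0, 0, 6, 0],
    [0, -0.6, -3, 6, 0],
    [0, -1.2, -5.5, 6, 0],
    [0, -1.2, -5.5, 6, 0],
  ],
)

```text
time_s: 7.15
tool_pos: [0.4733, -0.2119, 0.0664]
tool_rot: [3.141, 0.001, 1.35]
wrist_force: [0.3, 0.1, 0.6]
grip_width: 0.0853
grasp_force: 0.0
```

Run:
```python
from h import *
im,W=snap("wrist","w2"); s=read_state(); print(s["tool_pos"],s["tool_rot"],s["wrist_force"])
cv2.imwrite("pics/c4.png",cv2.resize(im,None,fx=1.5,fy=1.5)[...,::-1])
i=im.astype(int)
m=(abs(W[...,0]-.487)<.045)&(abs(W[...,1]+.155)<.05)&(W[...,2]>.02)&(W[...,2]<.034)&(i.max(-1)-i.min(-1)<40)
p=W[m]; print(m.sum(),cv2.minAreaRect((p[:,:2]*1000).astype(np.float32)),np.median(p[:,2]))
m=(W[...,2]>.024)&(W[...,2]<.031)&(W[...,1]<.1)&(W[...,1]>0)&(abs(W[...,0]-.519-.22*W[...,1])<.06)
p=W[m][:,:2]; s=p[:,0]-(.519+.22*p[:,1])
for q in (p[s<-.015],p[s>.015]):
    if len(q)>20:
        l=cv2.fitLine(q.astype(np.float32),cv2.DIST_HUBER,0,.01,.01).ravel(); print("rail",len(q),np.degrees(np.arctan2(l[1],l[0])),l[2]-l[0]/l[1]*l[3])
```

```text
[ 0.47372625 -0.21025032  0.06625724] [-3.14139962e+00 -2.32095600e-04  1.35264111e+00] [-0.7657487   0.73932121  0.29580788]
6435 ((486.55902099609375, -156.5740966796875), (60.48321533203125, 44.716163635253906), 77.5729751586914) 0.02716491284333883
```

View pics/c4.png

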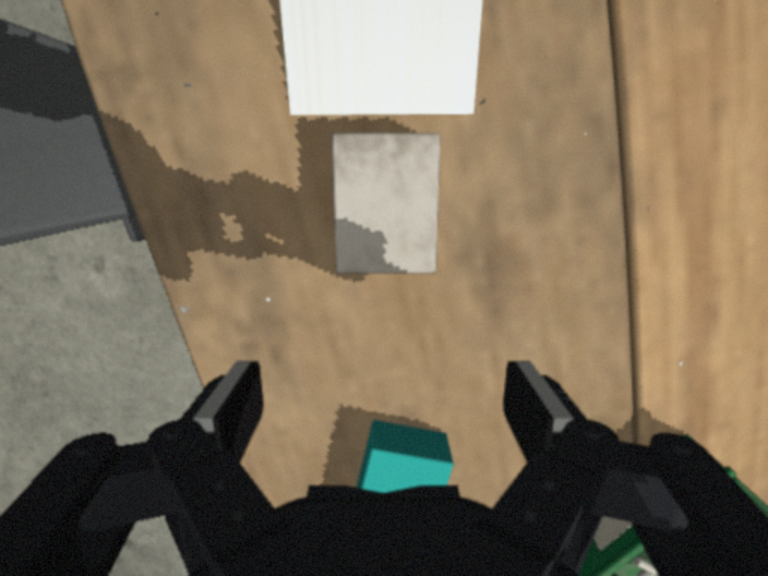

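The wrist view shows the block at (386,203), square to the toe line at row 113 and centred on the ramp (toe from 290 to 475). It measures 77.6° at (0.4866,-0.1566). Next I close the fingers into a pusher, lower behind it and begin pushing.

send_rows(
  increments=[
    [1, 0, 0, 0, 0],
    [1, 0, 0, 0, 0],
    [1, 0, 0, -1, 0],
    [1, 0, 0, -3, 0],
    [1, 0, 0, -5, 0],
    [1, 0, 0, -5.8, 0],
    [1, 0, 0, -5.8, 0],
    [1, 0.11, 0.49, -5.8, 0],
    [1, 0.21, 0.98, -5.8, 0],
    [1, 0.21, 0.98, -5.8, 0],
  ],
)

```text
time_s: 8.45
tool_pos: [0.4766, -0.1994, 0.0087]
tool_rot: [3.141, -0.0, 1.356]
wrist_force: [-0.2, 0.1, -0.0]
grip_width: 0.0001
grasp_force: 0.0
```

send_rows(
  increments=[
    [1, 0.11, 0.49, 0, 0],
    [1, 0.21, 0.98, 0, 0],
    [1, 0.32, 1.47, 0, 0],
    [1, 0.43, 1.95, 0, 0],
    [1, 0.54, 2.44, 0, 0],
    [1, 0.64, 2.93, 0, 0],
    [1, 0.75, 3.42, 0, 0],
    [1, 0.86, 3.91, 0, 0],
    [1, 0.97, 4.4, 0, 0],
    [1, 0.97, 4.4, 0, 0],
  ],
)

```text
time_s: 9.7
tool_pos: [0.4858, -0.1561, 0.0084]
tool_rot: [3.142, 0.0, 1.355]
wrist_force: [-0.6, -3.2, 1.7]
grip_width: -0.0003
grasp_force: 1.8
```

```bash
cat >> h.py <<'E'
def blk(tag):
    im,W=snap("wrist",tag); s=read_state(); u=np.array([.2147,.9767]); n=np.array([.9767,-.2147]); c=np.array([.5137,-.030])
    t=s["tool_pos"][:2]; print("tcp s,lat,z",(t-c)@u,(t-c)@n,s["tool_pos"][2],s["wrist_force"])
    D=W[...,:2]-c; S=D@u; L=D@n; Z=W[...,2]; fl=np.interp(S,[-.09,0],[0,.018])
    m=(S>(t-c)@u+.0)&(S<(t-c)@u+.09)&(abs(L)<.03)&(Z-fl>.019)&(Z-fl<.045)
    p=W[m]; a=np.c_[S[m],L[m]]*1000
    r=cv2.minAreaRect(a.astype(np.float32)); print("block s,lat",m.sum(),np.round(r[0],1),np.round(r[1],1),round(r[2],1),"z",np.median(p[:,2]),"max s",np.percentile(a[:,0],99.5))
    return im
E
python3 - <<'E'
from h import *
im=blk("w3"); b,_=snap("side","d3")
c=np.hstack([cv2.resize(im,None,fx=.9,fy=.9)[:345],cv2.resize(b[120:235,200:310],(330,345),interpolation=2)])
cv2.imwrite("pics/c5.png",c[...,::-1]); print(c.shape)
E
```

```text
tcp s,lat,z -0.12916970522774512 -0.00015552606409426404 0.008362921570810231 [-0.06146407 -3.46489945  2.46646027]
block s,lat 13645 [-93.2   0.6] [71.5 45. ] 0.3 z 0.0307981778759204 max s -57.87200555360205
(345, 791, 3)
```

View pics/c5.png

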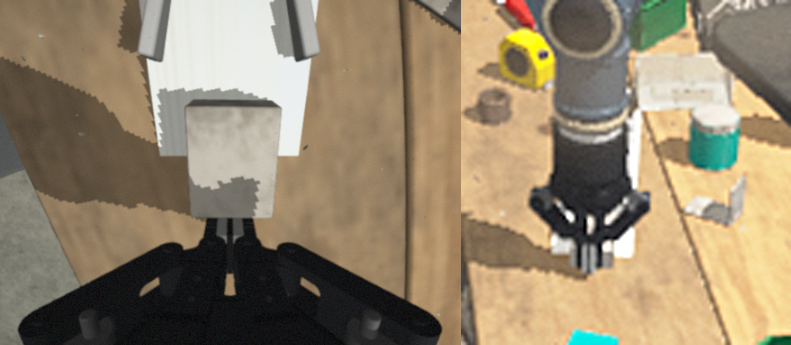

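Picture: the pusher is square behind the block. The block's front is on the ramp at (233,105), centred between the cheeks. I'll carry on up the ramp, raising the tool with it.

send_rows(
  increments=[
    [1, 0.11, 0.49, 0, 0],
    [1, 0.21, 0.98, 0, 0],
    [1, 0.32, 1.47, 0, 0],
    [1, 0.43, 1.95, 0, 0],
    [1, 0.54, 2.44, 0.1, 0],
    [1, 0.64, 2.93, 0.2, 0],
    [1, 0.75, 3.42, 0.3, 0],
    [1, 0.86, 3.91, 0.4, 0],
    [1, 0.97, 4.4, 0.5, 0],
    [1, 0.97, 4.4, 0.5, 0],
  ],
)

```text
time_s: 11.05
tool_pos: [0.4958, -0.111, 0.0135]
tool_rot: [3.142, -0.001, 1.355]
wrist_force: [-0.6, -0.7, -0.2]
grip_width: -0.0004
grasp_force: 0.2
```

```bash
python3 -c "
from h import *
blk('w4')"
```

```text
tcp s,lat,z -0.08302602516389797 5.1381175253493434e-05 0.013554151403586154 [-0.42353875  0.7505441   0.99989974]
block s,lat 13693 [-44.    0.6] [66.  44.9] 0.7 z 0.03803355075992253 max s -11.6652320473884
```

send_rows(
  increments=[
    [1, 0.11, 0.49, 0.1, 0],
    [1, 0.21, 0.98, 0.2, 0],
    [1, 0.32, 1.47, 0.3, 0],
    [1, 0.43, 1.95, 0.4, 0],
    [1, 0.54, 2.44, 0.5, 0],
    [1, 0.64, 2.93, 0.6, 0],
    [1, 0.75, 3.42, 0.7, 0],
    [1, 0.86, 3.91, 0.8, 0],
    [1, 0.97, 4.4, 0.9, 0],
    [1, 0.97, 4.4, 0.9, 0],
  ],
)

```text
time_s: 12.35
tool_pos: [0.5061, -0.0672, 0.023]
tool_rot: [3.14, -0.001, 1.355]
wrist_force: [0.6, -1.4, 1.0]
grip_width: -0.0003
grasp_force: 1.4
```

```bash
python3 -c "
from h import *
im=blk('w5')
cv2.imwrite('pics/c6.png',im[...,::-1])"
```

```text
tcp s,lat,z -0.037666091159771 0.0003299083843977903 0.02274069404166977 [ 0.09070616 -2.37363126  0.90063722]
block s,lat 13592 [0.8 0.8] [44.9 65. ] 89.8 z 0.04521397071331214 max s 33.2335065579639
```

View pics/c6.png

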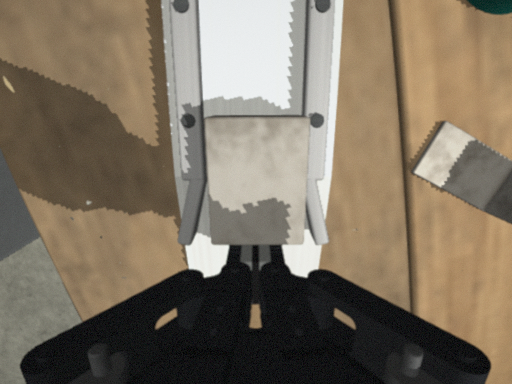

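The picture shows the block centred in the channel mouth between the rails (front at row 118, columns 205–310), with the pusher at (255,245).

send_rows(
  increments=[
    [1, 0.11, 0.49, 0.1, 0],
    [1, 0.21, 0.98, 0.2, 0],
    [1, 0.32, 1.47, 0.3, 0],
    [1, 0.43, 1.95, 0.4, 0],
    [1, 0.54, 2.44, 0.5, 0],
    [1, 0.64, 2.93, 0.6, 0],
    [1, 0.75, 3.42, 0.6, 0],
    [1, 0.86, 3.91, 0.6, 0],
    [1, 0.97, 4.4, 0.6, 0],
    [1, 0.97, 4.4, 0.6, 0],
  ],
)

```text
time_s: 13.65
tool_pos: [0.5153, -0.0233, 0.0285]
tool_rot: [3.141, -0.001, 1.355]
wrist_force: [0.5, -1.3, -0.4]
grip_width: -0.0003
grasp_force: 0.4
```

```bash
python3 -c "
from h import *
im=blk('w6')
cv2.imwrite('pics/c7.png',im[...,::-1])"
```

```text
tcp s,lat,z 0.006973904032218421 0.00013346716103597006 0.028468429648622413 [ 0.06964789 -0.14379358 -0.27051666]
block s,lat 12834 [45.5  1.1] [65.5 44.9] 0.1 z 0.045219309727524234 max s 78.12368085416793
```

View pics/c7.png

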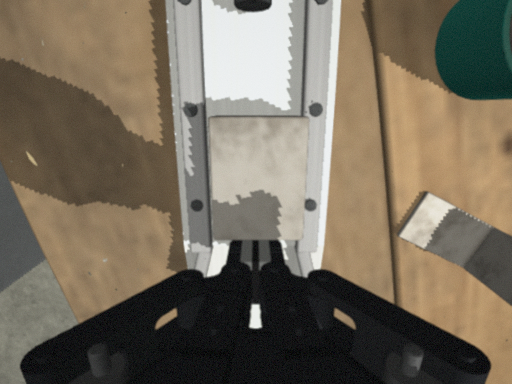

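The block is flat on the deck, and the pin head is visible at (252,10), roughly 45–50 mm ahead of the block's front at row 117. I'll advance 32 mm, then slow down.

send_rows(
  increments=[
    [1, 0.09, 0.39, 0, 0],
    [1, 0.17, 0.78, 0, 0],
    [1, 0.26, 1.17, 0, 0],
    [1, 0.34, 1.56, 0, 0],
    [1, 0.43, 1.95, 0, 0],
    [1, 0.52, 2.34, 0, 0],
    [1, 0.6, 2.73, 0, 0],
    [1, 0.69, 3.13, 0, 0],
    [1, 0.69, 3.13, 0, 0],
    [1, 0.69, 3.13, 0, 0],
  ],
)

```text
time_s: 14.95
tool_pos: [0.5221, 0.0079, 0.0284]
tool_rot: [3.141, -0.001, 1.355]
wrist_force: [-0.4, -1.5, 1.7]
grip_width: 0.0001
grasp_force: 1.0
```

```bash
python3 -c "
from h import *
im=blk('w7')
z=np.load('pics/w7.npz');W=z['W'];D=W[...,:2]-[.5137,-.030];S=D@[.2147,.9767];L=D@[.9767,-.2147]
m=(abs(L)<.007)&(S>.112)&(S<.16)&(W[...,2]>.028)&(W[...,2]<.05)
print('pin',m.sum(),np.percentile(S[m],[1,5,20]) if m.any() else '')
cv2.imwrite('pics/c8.png',im[...,::-1])"
```

```text
tcp s,lat,z 0.038797944581286437 3.172828257501726e-05 0.028344233546105994 [ 0.39415571 -1.75326685 -0.155981  ]
block s,lat 13062 [86.7  1. ] [84.2 44.8] 0.1 z 0.04522579347783224 max s 127.69608326534069
pin 2275 [0.12542055 0.1261409  0.13213451]
```

View pics/c8.png

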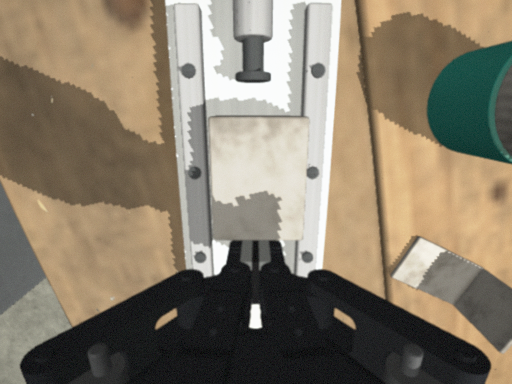

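The pin head is at (253,76) and the block front at row 117, a gap of about 15 mm. Advancing slowly.

send_rows(
  increments=[
    [1, 0.04, 0.2, 0, 0],
    [1, 0.09, 0.39, 0, 0],
    [1, 0.13, 0.59, 0, 0],
    [1, 0.17, 0.78, 0, 0],
    [1, 0.21, 0.98, 0, 0],
    [1, 0.26, 1.17, 0, 0],
    [1, 0.28, 1.27, 0, 0],
    [1, 0.28, 1.27, 0, 0],
    [1, 0.28, 1.27, 0, 0],
    [1, 0.28, 1.27, 0, 0],
  ],
)

```text
time_s: 16.25
tool_pos: [0.5245, 0.0194, 0.0284]
tool_rot: [-3.141, 0.0, 1.354]
wrist_force: [-1.7, -5.5, 3.3]
grip_width: -0.0002
grasp_force: 2.5
```

send_rows(
  increments=[
    [1, 0.01, 0.05, 0, 0],
    [1, 0.02, 0.1, 0, 0],
    [1, 0.03, 0.15, 0, 0],
    [1, 0.04, 0.2, 0, 0],
    [1, 0.05, 0.25, 0, 0],
    [1, 0.06, 0.3, 0, 0],
    [1, 0.08, 0.35, 0, 0],
    [1, 0.09, 0.39, 0, 0],
    [1, 0.09, 0.39, 0, 0],
    [1, 0.09, 0.39, 0, 0],
  ],
)

```text
time_s: 17.5
tool_pos: [0.5253, 0.0233, 0.0283]
tool_rot: [-3.141, 0.0, 1.354]
wrist_force: [-1.5, -4.6, 2.5]
grip_width: -0.0002
grasp_force: 2.5
```

```bash
cat >> h.py <<'E'
def gap(tag):
    im=blk(tag)
    z=np.load(f'pics/{tag}.npz');W=z['W'];D=W[...,:2]-[.5137,-.030];S=D@[.2147,.9767];L=D@[.9767,-.2147]
    m=(abs(L)<.007)&(S>.118)&(S<.165)&(W[...,2]>.028)&(W[...,2]<.0415)
    print('pin',m.sum(),np.percentile(S[m],[1,5,20]) if m.any() else '')
    b=(abs(L)<.018)&(abs(L)>.012)&(W[...,2]>.0425)&(W[...,2]<.05)&(S<.15); print('front',np.percentile(S[b],99))
    return im
E
python3 -c "
from h import *
gap('w8')"
```

```text
tcp s,lat,z 0.05452608314333964 -8.112553505582397e-05 0.02833619943687529 [-1.61951777 -4.63606218  3.8216356 ]
block s,lat 13156 [102.6   1. ] [83.8 44.9] 0.1 z 0.0451996710801087 max s 143.59129519923908
pin 2628 [0.12607996 0.12783973 0.13541236]
front 0.1253197032261486
```

send_rows(
  increments=[
    [1, 0.01, 0.05, 0, 0],
    [1, 0.02, 0.1, 0, 0],
    [1, 0.03, 0.15, 0, 0],
    [1, 0.04, 0.2, 0, 0],
    [1, 0.05, 0.25, 0, 0],
    [1, 0.06, 0.29, 0, 0],
    [1, 0.06, 0.29, 0, 0],
    [1, 0.06, 0.29, 0, 0],
    [1, 0.06, 0.29, 0, 0],
    [1, 0.06, 0.29, 0, 0],
  ],
)

```text
time_s: 18.8
tool_pos: [0.5258, 0.0252, 0.0284]
tool_rot: [-3.141, 0.001, 1.353]
wrist_force: [-2.3, -7.7, 4.1]
grip_width: -0.0
grasp_force: 3.5
```

```bash
python3 -c "
from h import *
gap('w9')"
```

```text
tcp s,lat,z 0.056463840270587914 -6.235474929430953e-05 0.028343814657139768 [-1.11639344 -7.42317995  3.08199201]
block s,lat 13302 [104.6   0.9] [44.9 83.8] 89.8 z 0.04520075839897373 max s 145.4920169091877
pin 2521 [0.12802628 0.12936892 0.13689596]
front 0.1272799240838967
```

send_rows(
  increments=[
    [1, 0.01, 0.05, 0, 0],
    [1, 0.02, 0.1, 0, 0],
    [1, 0.03, 0.15, 0, 0],
    [1, 0.04, 0.2, 0, 0],
    [1, 0.05, 0.25, 0, 0],
    [1, 0.06, 0.3, 0, 0],
    [1, 0.08, 0.35, 0, 0],
    [1, 0.09, 0.39, 0, 0],
    [1, 0.09, 0.39, 0, 0],
    [1, 0.09, 0.39, 0, 0],
  ],
)

```text
time_s: 20.1
tool_pos: [0.5264, 0.0276, 0.0283]
tool_rot: [-3.141, 0.003, 1.352]
wrist_force: [-1.9, -10.7, 5.2]
grip_width: -0.0
grasp_force: 5.0
```

```bash
python3 -c "
from h import *
gap('w10')"
```

```text
tcp s,lat,z 0.05903884194937706 -1.9285802503965525e-05 0.028364016876636845 [ -2.30565089 -10.30783172   5.06858991]
block s,lat 13455 [107.3   1. ] [45.  83.6] 90.0 z 0.045185112279643766 max s 148.06044431870848
pin 2373 [0.13017806 0.13148189 0.13816783]
front 0.12948190921200115
```

send_rows(
  increments=[
    [1, 0.01, 0.05, 0, 0],
    [1, 0.02, 0.1, 0, 0],
    [1, 0.03, 0.15, 0, 0],
    [1, 0.04, 0.2, 0, 0],
    [1, 0.05, 0.25, 0, 0],
    [1, 0.06, 0.3, 0, 0],
    [1, 0.06, 0.3, 0, 0],
    [1, 0.06, 0.3, 0, 0],
    [1, 0.06, 0.3, 0, 0],
    [1, 0.06, 0.3, 0, 0],
  ],
)

```text
time_s: 21.4
tool_pos: [0.5268, 0.0296, 0.0284]
tool_rot: [-3.141, 0.004, 1.352]
wrist_force: [-2.4, -12.0, 4.9]
grip_width: 0.0001
grasp_force: 6.0
```

```bash
python3 -c "
from h import *
gap('w11')"
```

```text
tcp s,lat,z 0.060995920422906545 -1.612339848394546e-05 0.028357725722070713 [ -2.86419685 -11.94307469   5.76760405]
block s,lat 13575 [109.1   1. ] [83.7 45. ] 0.2 z 0.04518496641753357 max s 150.00270537125618
pin 2257 [0.13215828 0.13348253 0.13972565]
front 0.13151432980802832
```

The pin is pressed about 7 mm (about 6.5 N) and step 2 has been held. Backing off slowly.

send_rows(
  increments=[
    [1, -0.01, -0.05, 0, 0],
    [1, -0.02, -0.1, 0, 0],
    [1, -0.03, -0.15, 0, 0],
    [1, -0.04, -0.2, 0, 0],
    [1, -0.05, -0.25, 0, 0],
    [1, -0.06, -0.3, 0, 0],
    [1, -0.08, -0.35, 0, 0],
    [1, -0.09, -0.4, 0, 0],
    [1, -0.1, -0.45, 0, 0],
    [1, -0.11, -0.5, 0, 0],
  ],
)

```text
time_s: 22.7
tool_pos: [0.5268, 0.0294, 0.0283]
tool_rot: [3.141, -0.001, 1.355]
wrist_force: [0.4, -1.3, 0.8]
grip_width: 0.0003
grasp_force: 0.8
```

send_rows(
  increments=[
    [1, -0.02, -0.07, 0, 0],
    [1, -0.03, -0.15, 0, 0],
    [1, -0.05, -0.22, 0, 0],
    [1, -0.07, -0.3, 0, 0],
    [1, -0.08, -0.37, 0, 0],
    [1, -0.1, -0.45, 0, 0],
    [1, -0.11, -0.52, 0, 0],
    [1, -0.13, -0.6, 0, 0],
    [1, -0.15, -0.7, 0, 0],
    [1, -0.17, -0.8, 0, 0],
  ],
)

```text
time_s: 23.95
tool_pos: [0.5248, 0.0204, 0.0283]
tool_rot: [3.142, -0.0, 1.354]
wrist_force: [-0.1, 0.0, 0.4]
grip_width: -0.0003
grasp_force: 0.0
```

```bash
python3 -c "
from h import *
im=gap('w12')
cv2.imwrite('pics/c9.png',im[...,::-1])"
```

```text
tcp s,lat,z 0.05150408817583275 2.066913397874084e-05 0.02834485684786694 [ 0.42538101  0.18347994 -0.12725644]
block s,lat 13721 [99.3  1. ] [45.  83.4] 89.9 z 0.045216095327127975 max s 132.3678305434251
pin 2480 [0.12987527 0.13147825 0.13859628]
front 0.1287881358676713
```

View pics/c9.png

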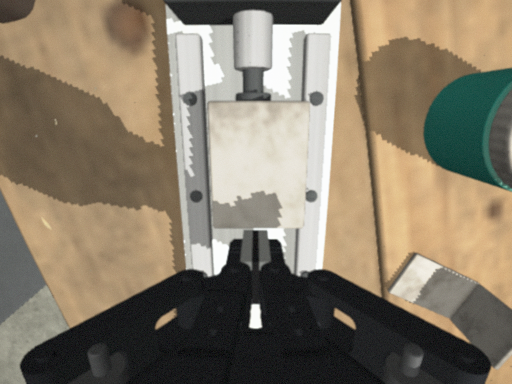

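The picture shows the pusher clear of the block by about 10 px (row 235). The block is straight in the channel and its front still bears on the pin head at (253,98), about 4.5 mm in. Withdrawing.

send_rows(
  increments=[
    [1, -0.3, -1.3, 0.2, 0],
    [1, -0.6, -2.6, 0.5, 0],
    [1, -0.6, -2.6, 3, 0],
    [1, -0.6, -2.6, 6, 0],
    [1, -0.6, -2.6, 10, 0],
    [1, -0.6, -2.6, 14, 0],
    [1, -0.6, -2.6, 14, 0],
    [1, -0.6, -2.6, 14, 0],
    [1, -0.6, -2.6, 14, 0],
    [1, -0.6, -2.6, 14, 0],
  ],
)

```text
time_s: 25.25
tool_pos: [0.5182, -0.0056, 0.1673]
tool_rot: [-3.14, 0.001, 1.354]
wrist_force: [-0.3, 0.7, -0.1]
grip_width: 0.0001
grasp_force: 0.0
```

```bash
python3 -c "
from h import *
gap('w13'); print(job_done())"
```

```text
tcp s,lat,z 0.024892938599933308 -0.000733552138960353 0.16745997074640598 [ 0.21045494  0.16224654 -0.00320301]
block s,lat 2424 [91.8  1.5] [45.2 45.2] 0.1 z 0.0451261802661965 max s 114.31067725138722
pin 591 [0.13025142 0.13184893 0.13930237]
front 0.12866183285397198
the job is handed in; nothing more can be done
None
```

The job is handed in: the block lies flat and in line on the deck, let go, and by the camera still holds the pin about 4.5 mm in after a press of about 7 mm of its 14 mm travel; no verdict came back from the judge.

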